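Hang the vial carrier on the transport rail

TASK

Pick up the blue vial carrier by its yellow tab, bring its steel T-head into the flared open end of the transport rail and slide it along until it has pushed the orange plunger fully home against the clamped stop. Go gently and by feel: the stop is clamped at a different place each time, and no push or rub on the rail or stop may exceed 25 newtons. Then let go and leave the carrier hanging still in the rail, without disturbing the bottle, beaker, pot or timer.

Things in the scene. Friction and masses are not known exactly. Their poses are not given: they have to be found in the camera images.
- rail: Aluminium C-rail on a grey stand, fixed. Origin on the bench below mid-rail; y along the rail from open end (y -130 mm) to closed end (+134), x from its front to the posts behind, z up. Slot 9 mm wide underneath between two lips. Inside 24 mm wide, 12 mm high; lips' running faces 130 mm, roof 146 mm above the bench; outside 32 mm wide, 4 mm walls. Includes stop and plunger.
- rail_mouth (a point): Centre of the rail's open end, 134.5 mm above the bench, where the centre of the T-head passes when it hangs on the lips. Axes as the rail: +y leads in. The first 27 mm are flared by about 6 mm sideways, up and down (slot too).
- rail_top (a point): Top of the rail's roof at mid-length, 146 mm above the bench; axes as the rail. Two arms cross over the roof at y -85 and +85 mm (up to 159 mm high) to posts 66 to 84 mm behind the rail's axis; in front of the rail all is free.
- plunger (a joint): Push of the orange plunger inside the rail, m: 0 out, 0.012 home on a hard stop. It slides at about 4 to 5 N and stays where left. Its nose waits 147 to 187 mm in from the open end (differs, not reported). Its stop is held by a black saddle round the rail, 18 to 40 mm beyond the nose, 3 mm proud of its faces, with a black thumbscrew on top up to 162 mm above the bench.
- carrier: Blue vial carrier, loose, about 0.17 kg, standing on its base; balanced about its neck. Origin at its underside below the T-head; axes lie as the rail's when hung (yellow tab on the -x side). Base 108 x 40 x 6 mm, x -77 to +31; ballast block behind up to z 30 mm; neck 6 mm (x) by 24 mm (y) up to z 60; T-head on top up to z 69. Two fixed vials at x -29, 38 mm high.
- carrier_head (a point): Centre of the steel T-head, 64.5 mm above the carrier's underside; axes of the carrier. The head is 21 (x) x 30 (y) x 9 (z) mm: in the rail it has 1.5 mm clearance each side and 3 mm in height.
- carrier_grip (a point): Grip point in the yellow tab, an upright slab 30 mm (carrier x) by 12 mm (carrier y), to be pinched across its 12 mm from above; its top is 78 mm above the carrier's underside. This point is 60 mm above the underside, x -60 mm from the head's centre, 4.5 mm below it; axes of the carrier. A computer tower 0.35 m high stands right of the carrier (x over 0.5 m, y below -0.27 m): reach in over it.
- amber: Bystander: 100 ml amber bottle, 52 mm across, 105 mm high, loose; origin under its centre.
- beaker: Bystander: clear 100 ml beaker, 52 mm across, 68 mm high, loose; origin under its centre.
- septa: Bystander: white pot with orange lid, 40 mm across, 42 mm high, loose; origin under its centre.
- timer: Bystander: white timer, 56 x 62 x 16 mm, loose; origin under its centre.

How it is judged (in metres and radians):
On the way, in this order (a step that is already met when the one before it is completed fails the run):
1. the T-head has entered the rail through its open end (its centre at least 30 mm in), the plunger not yet touched (x of carrier_head in the frame of rail_mouth between -0.004 and 0.004 m and z of carrier_head in the frame of rail_mouth between -0.005 and 0.005 m and y of carrier_head in the frame of rail_mouth between 0.03 and 0.125 m and value of joint plunger below 0.003 m), for 0.1 s.
2. the carrier has pushed the plunger home (x of carrier_head in the frame of rail_mouth between -0.004 and 0.004 m and z of carrier_head in the frame of rail_mouth between -0.005 and 0.005 m and y of carrier_head in the frame of rail_mouth between 0.125 and 0.22 m and value of joint plunger above 0.01 m), for 0.1 s.
At the end, for the whole second after the job is handed in: The plunger is pushed in by more than 10 of its 12 mm; the carrier hangs still in the rail, released: its head's centre within 4 mm of the rail's axis sideways and 5 mm in height, 125 to 220 mm in from the open end, less than 0.2 rad from upright (all of step 2 and angle between carrier's own z axis and vertical below 0.2 rad and linear speed of carrier below 0.02 m/s); the robot touches nothing.
It fails at once if the carrier pushes or rubs on the rail, stop or plunger with more than 25 N (contact force between carrier and rail above 25 N).
It fails at once if the robot itself pushes on the rail or its stop with more than 25 N (contact force between any of the fingers, the arm and rail above 25 N).
It fails at once if the amber bottle, beaker, pot or timer is moved by more than 20 mm or tipped (distance of any of amber, beaker, septa, timer from where it was at the start of the episode above 0.02 m or angle between any of amber, beaker, septa, timer's own z axis and vertical above 0.3 rad).
It also fails if it takes over 70 s, if anything falls off the work surface, if the arm or the gripper's body presses on something with over 40 N, if the wrist force passes 120 N, or if a joint passes its speed limit or range.

ROBOT

A 7-joint arm with a two-finger parallel gripper is mounted at the origin on a cart in front of the work surface, level with it; the furniture and walls round the work are solid. World frame = base frame: x ahead of the robot, y to its left, z up, the work surface at z = 0. Lengths are in mm, angles in rad, forces in N, time in s.
With the tool pointing down it reaches from about 400 to 850 mm from the base axis. Payload 4.4 kg.
Tool frame: the origin (TCP) lies on the centre line of the jaws, within the pads' length; the fingertips stand 25 mm ahead of it and the grasp point (between the pads) lies 6 mm ahead of it (robot.finger_overhang is the distance from the TCP to the fingertips, in mm); z points along the fingers, y is the line along which they close (so a half turn about z gives the same grasp; the last joint's range is limited). The gripper opens to 94 mm and grips with 3 to 60 N. Pads are 16 mm wide; open, the fingers measure 119 mm over their backs; the gripper's body (75 mm by 177 mm) begins 78 mm behind the grasp point.
Start: joints at [-1.297, 0.628, 0.038, 1.517, -0.027, 0.996, -0.02], TCP at [216.62, 612.857, 210.378] pointing down, gripper open.
Joint ranges: [-3.06, 3.06], [-0.37, 2.12], [-1.25, 1.32], [0.18, 2.47], [-1.1, 4.24], [0.23, 1.98], [-2.94, 2.94]. Speed limits (rad/s): [2.57, 2.57, 3.14, 3.14, 3.14, 3.14, 3.14].

INTERFACE

Orientations are given as a unit quaternion [w, x, y, z].
In Python, from cell import robot gives the robot as it stands. The module is installed in compiled form; this text tells all that it offers.
- The arm moves only by the shell command python3 -m handwheel 'ROWS' [FORCE]. ROWS is JSON, a list that holds one entry, the list of rows, each a list of 7 numbers: the finger opening in mm, from 0 to 94, then the shift along the tool's x, y, z in mm, then the turn, a rotation vector about the tool's x, y, z in degrees. In form: [[[jaw, x, y, z, wx, wy, wz], ...]]. A call has 1 to 20 rows; each row shifts and turns the commanded pose from where the row before left it, along the tool's axes as they then stand; what a row does not reach is not made up. A row lasts 1/8 s, in which the tool goes at most 62.5 mm and 10.7 degrees, less where a joint would pass 70% of its speed; a pose out of reach is approached as far as the arm can. A call is refused whole if a number of a shift passes 62.5 or a number of a turn 10.7, either way. A call with a gripper value outside its range is refused whole. The fingers move at their own pace and stop on an object; FORCE is the grip in N (left out, the last holds). Time passes only in rows, so rows that do not move let the fingers close. It gives the time, the measured TCP pose, the force, the opening and the grip force at its end, in the units of the state.
- robot.get_obs(): the state, without advancing time (a new reading comes with each control period).
- robot.camera(name): name is "scene" or "top" or "wrist"; returns (picture, depth): 384x512x3 uint8, red, green, blue; 384x512 float32, mm along the optical axis (not along the pixel's ray), 0 where there is no reading.
- robot.camera_model(name): a dict with "fx", "fy", "cx", "cy" (pixels), "dist" ([k1, k2, p1, p2, k3] as OpenCV has them; the pictures are not rectified), "extrinsics" (4x4, takes a point from world to camera coordinates). Camera axes: x right, y down, z forward; pixel columns grow to the right and rows downward; lengths in mm; the calibration is good to about 2 mm. A picture is of the moment at which its call begins: read the wrist's pose just before it. camera_model takes no time and is no camera call; for the wrist camera it gives the pose at the moment of the call.
- robot.hand_in(): hands the job in; it is judged then, once.
The state is a dict: "time": time; "qpos": joint angles; "joint_velocities": joint speeds; "joint_efforts": joint torques, N m; "tcp_pos": TCP position; "ee_rot": TCP orientation; "ft_force": force on the tool from outside, world axes, zero at the start; "torque": the same for the moment, N m; "grip_width": opening from 0.0 (shut) to 1.0 (fully open); "gripper_force": force on a finger pad.
Only numpy, scipy, OpenCV 4.12 (cv2) and the standard library are available. Lean on these libraries where they do the work, as an engineer would, in place of code of your own. Each camera call takes 0.05 s, during which the arm holds its last target. There are 200 camera calls.

## Working session

There is one attempt and no reset: what is moved stays moved. The work goes in short steps, Python scripts to look and compute and a shell command to move; the robot and the scene stay as the last step left them, time stands still between calls to the robot, and variables do not carry over. Pictures are saved under pics/ and viewed, at most 10 in all, crops included, and the job is handed in when it is done.

```bash
mkdir -p pics; python3 - <<'E'
from cell import robot
import cv2,numpy as np
o=robot.get_obs();print({k:np.round(v,3) if not isinstance(v,dict) else v for k,v in o.items()})
for n in("scene","top"):
    p,d=robot.camera(n);m=robot.camera_model(n);np.savez(f"pics/{n}.npz",p=p,d=d)
    cv2.imwrite(f"pics/{n}0.png",p[...,::-1]);print(n,m["fx"],m["cx"],m["cy"],m["dist"],np.round(m["extrinsics"],3).tolist(),(d>0).mean())
E
```

```text
{'time': np.float64(0.0), 'qpos': array([-1.297,  0.629,  0.038,  1.518, -0.027,  0.996, -0.02 ]), 'joint_velocities': array([ 0.   , -0.   ,  0.   , -0.002, -0.   ,  0.001,  0.   ]), 'joint_efforts': array([-0.0000e+00, -5.4973e+01,  1.1440e+00, -1.8663e+01, -5.2000e-02,
        2.4000e-02,  0.0000e+00]), 'tcp_pos': array([216.406, 612.231, 209.492]), 'ee_rot': array([-0.   ,  0.169,  0.986, -0.001]), 'ft_force': array([-0.679,  0.109,  0.326]), 'torque': array([0.002, 0.005, 0.032]), 'gripper_force': np.float64(0.0), 'grip_width': np.float64(1.004)}
scene 461.13945725471774 246.33842416603358 193.25798232585413 [-0.01614795  0.          0.          0.          0.        ] [[0.788, -0.615, -0.004, -330.701], [-0.45, -0.571, -0.686, 371.046], [0.42, 0.543, -0.727, 829.566], [0.0, 0.0, 0.0, 1.0]] 0.9960530598958334
top 428.4179619882544 258.8210961038424 186.7251722090096 [-0.15629473  0.          0.          0.          0.        ] [[-0.116, -0.993, -0.0, 174.173], [-0.968, 0.113, -0.226, 520.594], [0.224, -0.026, -0.974, 1114.073], [0.0, 0.0, 0.0, 1.0]] 0.9958852132161459
```

View pics/scene0.png

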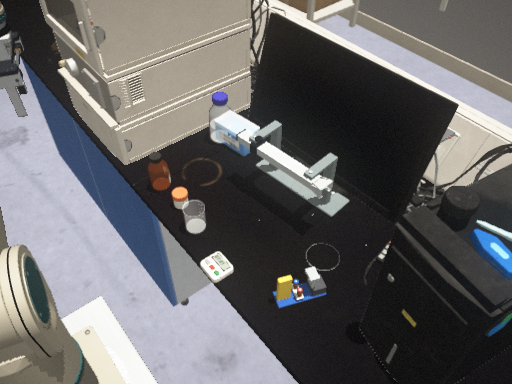

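View pics/top0.png

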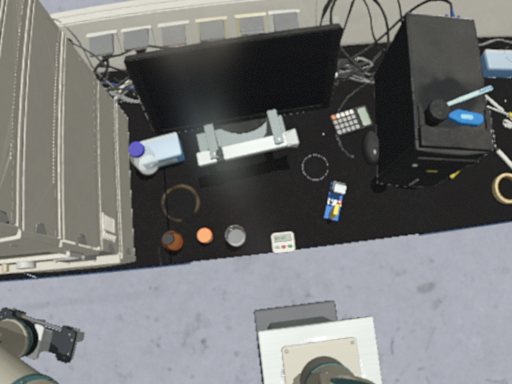

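```bash
cat > h.py <<'E'
import numpy as np,cv2
from cell import robot
def cloud(d,m):
    v,u=np.indices(d.shape);K=np.array([[m["fx"],0,m["cx"]],[0,m["fy"],m["cy"]],[0,0,1]])
    n=cv2.undistortPoints(np.stack([u.ravel(),v.ravel()],1).astype(np.float64)[:,None],K,np.array(m["dist"]))[:,0].reshape(*d.shape,2)
    E=np.array(m["extrinsics"]);P=np.dstack([n*d[...,None],d])
    return (P-E[:3,3])@E[:3,:3]
def rect(xy):
    r=cv2.minAreaRect(xy.astype(np.float32));return np.round(r[0],1),np.round(r[1],1),round(r[2],2)
E
python3 - <<'E'
from h import *
for n in("scene","top"):
    z=np.load(f"pics/{n}.npz");p,d=z["p"],z["d"];W=cloud(d,robot.camera_model(n));hs=cv2.cvtColor(p,cv2.COLOR_RGB2HSV)
    print(n);X,Y,Z=W[...,0],W[...,1],W[...,2]
    ok=(d>0)&(X>350)&(X<900)&(Y>-350)&(Y<450)
    b=ok&(Z>-8)&(Z<8);print("bench z",np.median(Z[b]))
    r=ok&(Z>139)&(Z<151)&(Y<280)&(Y>-150)&(hs[...,2]>90)
    c=cv2.connectedComponentsWithStats(r.astype(np.uint8));
    for i in range(1,c[0]):
        if c[2][i,4]>60:
            s=c[1]==i;print("rail z",np.median(Z[s]),rect(W[s][:,:2]),c[2][i],cv2.boxPoints(cv2.minAreaRect(W[s][:,:2].astype(np.float32))).round().tolist())
    h,s_,v=hs[...,0],hs[...,1],hs[...,2]
    for nm,mk in(("yellow",(h>18)&(h<35)&(s_>120)&(v>100)),("blue",(h>100)&(h<125)&(s_>120)&(v>60))):
        s=mk&ok&(Y>-250)&(Y<0)&(X<700)
        if s.any():
            q=W[s];print(nm,s.sum(),np.percentile(q[:,2],[5,50,95]).round(1),rect(q[:,:2]))
            if nm=="yellow":
                t=q[q[:,2]>70];print("yellow top",len(t),t.mean(0).round(1),rect(t[:,:2]))
    s=ok&(Y>-200)&(Y<0)&(X<640)&(Z>61)&(Z<72)&~((h>18)&(h<35)&(s_>120))
    print("head?",s.sum(),W[s].mean(0),rect(W[s][:,:2]) if s.any() else 0)
    s=ok&(Y>-140)&(Y<250)&(Z>152)&(Z<170)&(X<800);c=cv2.connectedComponentsWithStats(s.astype(np.uint8))
    for i in range(1,c[0]):
        if c[2][i,4]>5: print("high",c[2][i,4],W[c[1]==i].mean(0).round(),p[c[1]==i].mean(0).round())
    s=ok&(Z>12)&(Z<115)&(X<560)&(Y>-60);c=cv2.connectedComponentsWithStats(s.astype(np.uint8))
    for i in range(1,c[0]):
        if c[2][i,4]>25: print("obj",c[2][i,4],W[c[1]==i].mean(0).round(),W[c[1]==i].max(0).round(),p[c[1]==i].mean(0).round())
E
```

```text
scene
bench z -1.7532436172065766
rail z 143.79946061113705 (array([609.9, 238. ]), array([34.8, 49.5]), 7.91) [236 129  18  16 140] [[589.0, 260.0], [596.0, 211.0], [631.0, 216.0], [624.0, 265.0]]
rail z 144.14373488247446 (array([626.6,  95.2]), array([ 44.4, 197.6]), 7.37) [257 141  77  53 918] [[592.0, 190.0], [617.0, -6.0], [661.0, 0.0], [636.0, 196.0]]
yellow 310 [10.4 50.6 76.5] (array([464. , -70.3]), array([74.4, 29.7]), 47.62)
yellow top 80 [446.5 -91.   74.6] (array([446.2, -89.9]), array([12.4, 30.1]), 68.9)
blue 389 [0.6 4.1 9.6] (array([483.9, -93. ]), array([ 61.3, 107.7]), 70.96)
head? 155 [ 501.19765224 -111.14587411   66.4081704 ] (array([ 487.3, -103.8]), array([30.9, 57.2]), 66.27)
high 1074 [771.  45. 161.] [21. 22. 22.]
high 243 [645. 216. 155.] [157. 166. 162.]
high 303 [668.  48. 154.] [179. 188. 184.]
obj 628 [413. 347.  62.] [442. 379. 105.] [94. 59. 43.]
obj 863 [414. 209.  40.] [442. 291.  70.] [166. 148. 131.]
obj 326 [383.  58.  13.] [409.  87.  17.] [225. 225. 212.]
top
bench z 0.884304214028944
rail z 147.0561660002384 (array([624. , 133.9]), array([ 41.2, 265.4]), 7.2) [ 196  129  103   37 1063] [[587.0, 263.0], [620.0, -0.0], [661.0, 5.0], [628.0, 268.0]]
yellow 54 [27.7 73.6 80.5] (array([448.8, -83.2]), array([ 9.7, 29.2]), 66.5)
yellow top 29 [448.5 -82.8  77.3] (array([449. , -83.4]), array([ 9.6, 28.7]), 66.5)
blue 221 [-0.2  6.  10.4] (array([482.2, -97.9]), array([ 45.7, 108.3]), 69.86)
head? 77 [ 502.53115282 -105.48300535   69.07302632] (array([474.8, -95.1]), array([30.4, 85.7]), 69.88)
high 629 [770.  66. 161.] [27. 28. 29.]
high 308 [669.  55. 157.] [175. 185. 181.]
high 331 [647. 221. 157.] [160. 169. 166.]
obj 140 [417. 194.  51.] [439. 218.  73.] [125. 125. 122.]
obj 171 [424. 274.  42.] [444. 293.  48.] [235. 166. 115.]
obj 360 [415. 358.  78.] [443. 390. 110.] [100.  71.  52.]
obj 382 [384.  65.  15.] [412.  95.  22.] [210. 211. 198.]
```

```bash
python3 -m handwheel '[[[94,-17.5,-22,-6,0,0,0],[94,-17.5,-22,-6,0,0,0],[94,-17.5,-22,-6,0,0,0],[94,-17.5,-22,-6,0,0,0],[94,-17.5,-22,-6,0,0,0],[94,-17.5,-22,-6,0,0,0],[94,-17.5,-22,-6,0,0,0],[94,-17.5,-22,-6,0,0,0],[94,-23,-32.5,0,0,0,0],[94,-23,-32.5,0,0,0,0],[94,-23,-32.5,0,0,0,0],[94,-23,-32.5,0,0,0,0],[94,-23,-32.5,0,0,0,0],[94,-23,-32.5,0,0,0,0],[94,-23,-32.5,0,0,0,0],[94,-23,-32.5,0,0,0,0],[94,-23,-32.5,0,0,0,0],[94,-23,-32.5,0,0,0,0],[94,-23,-32.5,0,0,0,0],[94,-23,-32.5,0,0,0,0]]]' 8
cat > look.py <<'E'
from h import *
import sys
def look(tag):
    o=robot.get_obs();m=robot.camera_model("wrist");p,d=robot.camera("wrist")
    cv2.imwrite(f"pics/{tag}.png",p[...,::-1]);W=cloud(d,m);np.savez(f"pics/{tag}.npz",p=p,d=d,W=W)
    E=np.array(m["extrinsics"]);print("t",o["time"],"tcp",o["tcp_pos"].round(1),o["ee_rot"].round(4),"cam",(-E[:3,:3].T@E[:3,3]).round(),"axis",E[2,:3].round(2),"f",m["fx"])
    return p,d,W
if __name__=="__main__": look(sys.argv[1])
E
python3 look.py w1
```

```text
time: 2.6
tcp_pos: [420.2, -60.6, 258.2]
ee_rot: [-0.0, 0.169, 0.986, 0.0]
ft_force: [0.1, 0.0, -0.2]
grip_width: 0.997
gripper_force: 0.0
t 2.6 tcp [420.2 -60.6 258.2] [-2.000e-04  1.690e-01  9.856e-01  0.000e+00] cam [348. -34. 433.] axis [ 0.25 -0.09 -0.96] f 266.7192681627135
```

View pics/w1.png

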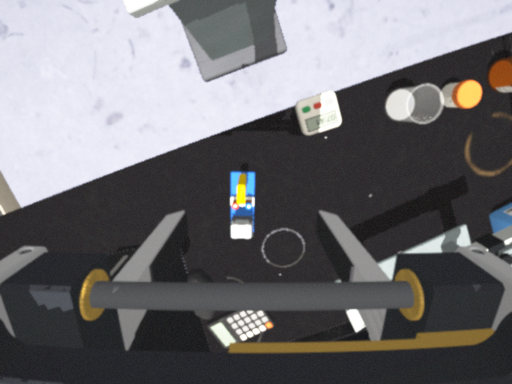

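The wrist view shows the carrier centred near (242,205) with the yellow tab at (241,190), the timer at (318,112) and the fingers open on either side of the view; the rail lies at the right, behind the finger.

```bash
cat > car.py <<'E'
from h import *
import sys
def carrier(f):
    z=np.load(f);p,d,W=z["p"],z["d"],z["W"];hs=cv2.cvtColor(p,cv2.COLOR_RGB2HSV);h,s,v=cv2.split(hs);X,Y,Z=W[...,0],W[...,1],W[...,2]
    ok=(d>0)&(X>380)&(X<570)&(Y>-220)&(Y<0)
    b=ok&(abs(Z)<10)&(v<40);print("bench",np.median(Z[b]))
    ye=ok&(h>18)&(h<35)&(s>120)&(v>100);t=ye&(Z>70);print("tab top",t.sum(),W[t].mean(0).round(1),rect(W[t][:,:2]))
    bl=ok&(h>100)&(h<125)&(s>120)&(v>60)&(Z<12);print("base",bl.sum(),np.median(Z[bl]).round(1),rect(W[bl][:,:2]))
    hd=ok&~ye&(Z>60)&(Z<74);print("head",hd.sum(),W[hd].mean(0).round(1),rect(W[hd][:,:2]))
carrier(sys.argv[1])
E
python3 car.py pics/w1.npz
```

```text
bench 0.8853013337185952
tab top 3595 [411.5 -32.6 362.9] (array([417.3, -49.5]), array([81.9, 97.9]), 4.68)
base 471 6.6 (array([482.6, -98.7]), array([ 42.6, 108.2]), 69.18)
head 303 [ 502.5 -106.5   69.4] (array([475.4, -97. ]), array([28.5, 86.5]), 70.47)
```

```bash
python3 -m handwheel '[[[94,-8.6,-3.5,15,0,0,0],[94,-8.6,-3.5,15,0,0,0],[94,-8.6,-3.5,15,0,0,0],[94,-8.6,-3.5,15,0,0,0],[94,0,0,20,0,0,0],[94,0,0,20,0,0,0],[94,0,0,0,0,0,0]]]' 8; python3 look.py w2; sed -i 's/(Z>70)/(Z>70)\&(Z<85)/' car.py; python3 car.py pics/w2.npz
```

```text
time: 3.52
tcp_pos: [446.9, -83.9, 156.8]
ee_rot: [-0.002, 0.169, 0.986, -0.0]
ft_force: [1.0, 0.8, -0.5]
grip_width: 1.001
gripper_force: 0.0
t 3.525 tcp [446.9 -83.9 156.8] [-1.800e-03  1.690e-01  9.856e-01 -1.000e-04] cam [375. -58. 332.] axis [ 0.25 -0.09 -0.96] f 266.7192681627135
bench 0.9369442156199728
tab top 307 [447.2 -85.6  78.3] (array([447.4, -85.7]), array([11.2, 27.8]), 70.35)
base 702 6.7 (array([473.5, -95. ]), array([41.8, 87.9]), 69.54)
head 541 [ 502.  -105.9   69.2] (array([474.7, -95.9]), array([28.7, 84.6]), 70.15)
```

View pics/w2.png

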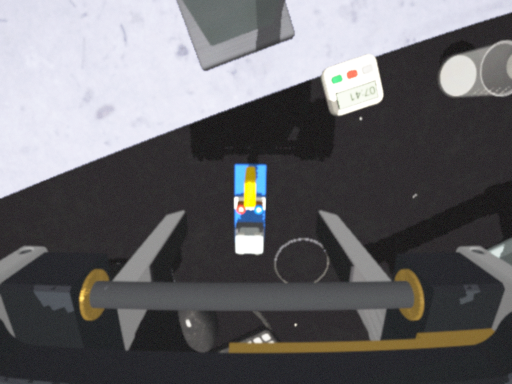

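The tab sits at (250,190) between the jaws, aligned with the tool, its top measuring 78 mm high as it must. Descend and grip.

```bash
python3 -m handwheel '[[[94,-1.3,-1.5,15,0,0,0],[60,0,0,16,0,0,0],[50,0,0,16,0,0,0],[40,0,0,16,0,0,0],[30,0,0,16,0,0,0],[24,0,0,11.5,0,0,0],[18,0,0,0,0,0,0],[14,0,0,0,0,0,0],[8,0,0,0,0,0,0],[5,0,0,0,0,0,0],[5,0,0,0,0,0,0],[5,0,0,0,0,0,0]]]' 10; python3 -m handwheel '[[[5,0,0,0,0,0,0],[5,0,0,0,0,0,0],[5,0,0,0,0,0,0]]]' 60
```

```text
time: 5.08
tcp_pos: [448.9, -86.2, 68.2]
ee_rot: [0.0, 0.169, 0.986, -0.0]
ft_force: [-0.2, 0.0, 4.4]
grip_width: 0.126
gripper_force: 10.0
time: 5.45
tcp_pos: [448.9, -86.2, 68.1]
ee_rot: [0.0, 0.169, 0.986, -0.0]
ft_force: [-0.2, -1.0, 5.2]
grip_width: 0.121
gripper_force: 60.0
```

```bash
python3 -m handwheel '[[[5,0,0,-6,0,0,0],[5,0,0,-12,0,0,0],[5,0,0,-24,0,0,-4.44],[5,0,0,-24,0,0,-4.44],[5,0,0,-24,0,0,-4.44],[5,0,0,-24,0,0,-4.44],[5,0,0,-24,0,0,-4.44],[5,0,0,-24,0,0,-4.44],[5,0,0,-20,0,0,0],[5,0,0,-20,0,0,0],[5,-15,1,0,0,0,0],[5,-25,1,0,0,0,0],[5,-25,1,0,0,0,0],[5,-25,1,0,0,0,0],[5,-25,1,0,0,0,0],[5,-23,1,0,0,0,0],[5,-15,1,0,0,0,0],[5,0,0,0,0,0,0],[5,0,0,0,0,0,0]]]' 60;python3 look.py w3
```

```text
time: 7.82
tcp_pos: [598.8, -59.9, 269.0]
ee_rot: [-0.001, -0.062, 0.998, 0.0]
ft_force: [-0.3, 0.5, -1.4]
grip_width: 0.121
gripper_force: 60.0
t 7.825 tcp [598.8 -59.9 269. ] [-0.001  -0.0625  0.998   0.    ] cam [523. -69. 444.] axis [ 0.26  0.03 -0.96] f 266.7192681627135
```

View pics/w3.png

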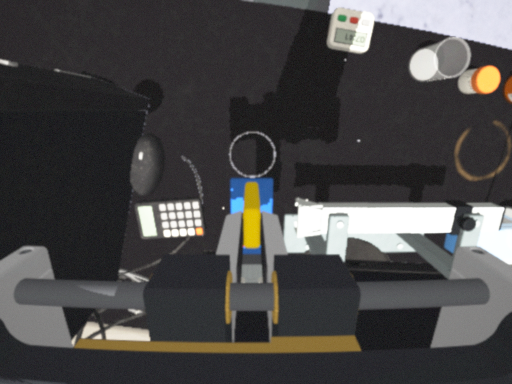

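The rail runs from its flared end at (298,215) to (500,220) with the black saddle and thumbscrew at (467,222), and the carrier is held straight at (251,200).

```bash
python3 - <<'E'
from h import *
z=np.load("pics/w3.npz");p,d,W=z["p"],z["d"],z["W"];h,s,v=cv2.split(cv2.cvtColor(p,cv2.COLOR_RGB2HSV));X,Y,Z=W[...,0],W[...,1],W[...,2]
u=np.indices(d.shape)[1]
r=(d>0)&(Z>139)&(Z<156)&(X>560)&(X<680)&(Y>-20)&(Y<290)&(u>285)&(v>80)
q=W[r];a=np.radians(7.2);ey=np.array([-np.sin(a),np.cos(a)]);ex=np.array([np.cos(a),np.sin(a)])
l=q[:,:2]@ey;w=q[:,:2]@ex;print(r.sum(),np.median(q[:,2]),"len",l.min(),l.max())
C=[]
for t in np.arange(l.min(),l.max(),10):
    k=(l>=t)&(l<t+10)
    if k.sum()>5: 
        lo,hi=np.percentile(w[k],[1,99]);C.append((t+5,lo,hi));print(round(t+5),k.sum(),round(lo,1),round(hi,1),round(np.median(q[k,2]),1))
C=np.array(C);g=C[(C[:,0]>l.min()+35)];print("lo edge fit",np.polyfit(g[:,0],g[:,1],1))
k=(d>0)&(v<60)&(Z>135)&(Z<170)&(Y>100)&(Y<290)&(X>570)&(X<660)
qq=W[k];print("saddle",k.sum(),np.percentile(qq[:,:2]@ey,[2,50,98]),np.percentile(qq[:,2],[50,98]))
# carrier in hand
ok=(X>480)&(X<640)&(Y>-110)&(Y<-20)&(d>0)
bl=ok&(h>100)&(h<125)&(s>120)&(v>60)&(Z<230);print("base",bl.sum(),W[bl].mean(0),np.median(Z[bl]),rect(W[bl][:,:2]))
n=bl&(Z>np.median(Z[bl])-4)&(Z<np.median(Z[bl])+4);A=np.c_[W[n][:,:2]@np.c_[ex,ey],np.ones(n.sum())];print("plane slopes x,y",np.linalg.lstsq(A,W[n][:,2],rcond=None)[0],"range",A.min(0),A.max(0))
ye=ok&(h>18)&(h<35)&(s>120)&(v>80)&(Z>190)&(Z<300);print("tab",np.percentile(W[ye][:,:2]@np.c_[ex,ey],[2,50,98],axis=0),np.percentile(W[ye][:,2],[2,98]))
E
```

```text
4897 147.00117394462234 len -79.60590918485002 188.35379257657857
-75 277 615.0 655.4 151.0
-65 237 617.0 654.1 148.8
-55 230 617.2 653.9 146.7
-45 273 620.1 676.0 147.8
-35 118 620.0 665.5 148.1
-25 122 620.1 676.9 149.4
-15 166 620.3 651.9 146.9
-5 211 620.4 651.9 146.6
5 215 619.5 652.3 146.7
15 215 619.5 652.4 146.6
25 214 619.6 652.2 146.8
35 215 619.8 652.2 146.8
45 214 619.8 652.5 146.8
55 206 619.9 652.6 146.8
65 210 620.2 652.8 146.9
75 194 620.3 651.8 146.8
85 201 620.5 651.9 146.8
95 192 620.6 652.1 146.8
105 191 620.7 652.0 146.7
115 174 619.7 655.8 146.9
125 171 626.7 699.7 151.5
135 39 618.2 666.3 153.4
145 85 621.2 663.4 149.6
155 66 621.4 647.1 146.7
165 178 621.3 652.4 146.7
175 171 620.7 652.5 146.6
185 112 620.8 652.6 146.6
lo edge fit [7.43777420e-03 6.19928049e+02]
saddle 225 [116.36139131 121.57822454 133.91043389] [150.12692482 162.77414074]
base 844 [594.23758387 -58.6432063  204.31693169] 207.57625054911037 (array([606.4, -60.1]), array([51.9, 71.9]), 8.49)
plane slopes x,y [ 1.52806977e-02 -3.79907642e-03  1.98121238e+02] range [ 568.48898112 -154.41518015    1.        ] [ 602.45978718 -114.74717536    1.        ]
tab [[ 570.92375616 -139.98388552]
 [ 577.96902201 -134.57459513]
 [ 598.22881351 -128.55857646]] [218.21095486 280.86187242]
```

```bash
python3 -m handwheel '[[[5,2.3,0,20,0,0,0],[5,2.3,0,20,0,0,0],[5,2.3,0,20,0,0,0],[5,2.3,0,20,0,0,0],[5,0,0,20,0,0,0],[5,0,0,20,0,0,0],[5,0,0,9.8,0,0,0],[5,0,0,0,0,0,0],[5,0,0,0,0,0,0]]]';python3 look.py w4; python3 - <<'E'
from h import *
z=np.load("pics/w4.npz");p,d,W=z["p"],z["d"],z["W"];h,s,v=cv2.split(cv2.cvtColor(p,cv2.COLOR_RGB2HSV));X,Y,Z=W[...,0],W[...,1],W[...,2]
a=np.radians(7.1);R=np.array([[np.cos(a),-np.sin(a)],[np.sin(a),np.cos(a)]]);Q=W[...,:2]@R;o=robot.get_obs();print("tcp",o["tcp_pos"][:2]@R,o["ft_force"])
r=(d>0)&(Z>143)&(Z<149)&(Q[...,0]>600)&(Q[...,0]<665)&(Q[...,1]>-90)&(Q[...,1]<190)&(v>80)
for t in range(-85,130,15):
    k=r&(Q[...,1]>=t)&(Q[...,1]<t+15)
    if k.sum()>9: print(t,k.sum(),np.percentile(Q[k][:,0],[1,99]).round(1),np.median(Z[k]).round(1))
r=(d>0)&(Z>125)&(Z<155)&(Q[...,0]>610)&(Q[...,0]<655)&(Q[...,1]>-95)&(v>80);print("mouth l",np.percentile(Q[r][:,1],[.1,.5,2]))
ok=(Q[...,0]>480)&(Q[...,0]<660)&(abs(Q[...,1]+134)<40)&(d>0)
bl=ok&(h>100)&(h<125)&(s>120)&(v>60)&(Z>60)&(Z<90);print("base",bl.sum(),np.median(Z[bl]),np.percentile(Q[bl],[1,50,99],axis=0).round(1).tolist())
hd=ok&(s<70)&(v>90)&(Z>125)&(Z<145)&(Q[...,0]>605);print("head",hd.sum(),np.median(W[hd],axis=0),np.percentile(Q[hd],[1,99],axis=0))
E
```

```text
time: 9.0
tcp_pos: [591.0, -61.2, 140.9]
ee_rot: [0.001, -0.062, 0.998, -0.0]
ft_force: [0.9, 0.0, -1.8]
grip_width: 0.12
gripper_force: 60.0
t 9.0 tcp [591.  -61.2 140.9] [ 7.00e-04 -6.25e-02  9.98e-01 -1.00e-04] cam [514. -71. 316.] axis [ 0.27  0.03 -0.96] f 266.7192681627135
tcp [ 579.00026782 -133.75138885] [ 0.6840186   0.58830514 -2.86459756]
-70 33 [616.5 620.5] 146.5
-55 182 [616.4 661.2] 146.3
-40 129 [619.4 623.6] 146.5
-25 141 [619.  651.2] 146.5
-10 181 [619.5 652.9] 146.6
5 166 [619.5 653. ] 146.7
mouth l [-59.04314971 -58.20831243 -56.73511217]
base 738 79.42285110892884 [[561.3, -153.5], [571.3, -129.8], [637.3, -114.2]]
head 115 [639.5959402  -54.56370815 137.70949871] [[ 626.76788299 -141.79801354]
 [ 628.55831593 -125.37519463]]
```

View pics/w4.png

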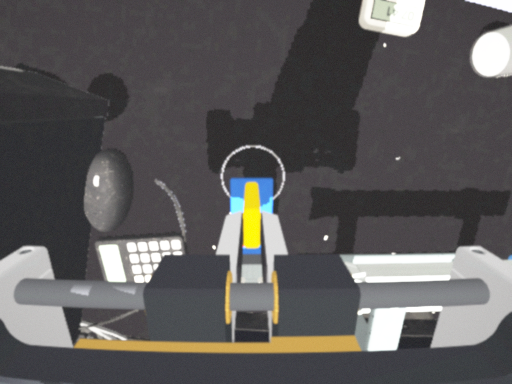

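Head is seen at (251,270) between the fingers, and the rail's front edge starts at (350,260) on the right. Small corrections (1.5 mm sideways, 1.6 mm down), then advance.

```bash
python3 -m handwheel '[[[5,1.5,0,1.6,0,0,0],[5,0,5,0,0,0,0],[5,0,5,0,0,0,0],[5,0,5,0,0,0,0],[5,0,5,0,0,0,0],[5,0,5,0,0,0,0],[5,0,5,0,0,0,0],[5,0,0,0,0,0,0]]]'; python3 -m handwheel '[[[5,0,3,0,0,0,0],[5,0,3,0,0,0,0],[5,0,3,0,0,0,0],[5,0,3,0,0,0,0],[5,0,0,0,0,0,0]]]';  python3 -m handwheel '[[[5,0,3,0,0,0,0],[5,0,3,0,0,0,0],[5,0,3,0,0,0,0],[5,0,0,0,0,0,0]]]'
```

```text
time: 10.05
tcp_pos: [585.2, -30.8, 138.4]
ee_rot: [-0.0, -0.063, 0.998, 0.0]
ft_force: [-1.0, -0.2, -1.8]
grip_width: 0.122
gripper_force: 60.0
time: 10.68
tcp_pos: [583.7, -19.2, 138.5]
ee_rot: [-0.0, -0.063, 0.998, 0.0]
ft_force: [0.1, 0.3, -1.3]
grip_width: 0.125
gripper_force: 60.0
time: 11.18
tcp_pos: [582.6, -10.2, 138.4]
ee_rot: [-0.0, -0.063, 0.998, 0.0]
ft_force: [-0.3, -0.1, -1.7]
grip_width: 0.12
gripper_force: 60.0
```

```bash
python3 -m handwheel '[[[5,0,2.5,-0.7,0,0,0],[5,0,2.5,0,0,0,0],[5,0,2.5,0,0,0,0],[5,0,2.5,0,0,0,0]]]';  python3 -m handwheel '[[[5,0,2.5,0,0,0,0],[5,0,2.5,0,0,0,0]]]';python3 -m handwheel '[[[5,0,2.5,0,0,0,0],[5,0,2.5,0,0,0,0]]]';python3 -m handwheel '[[[5,0,2.5,0,0,0,0],[5,0,2.5,0,0,0,0]]]'
```

```text
time: 11.68
tcp_pos: [581.3, -0.5, 139.1]
ee_rot: [-0.0, -0.063, 0.998, 0.0]
ft_force: [-0.4, -0.4, -2.7]
grip_width: 0.121
gripper_force: 60.0
time: 11.92
tcp_pos: [580.7, 4.4, 139.1]
ee_rot: [-0.0, -0.063, 0.998, 0.0]
ft_force: [-0.8, 0.7, -2.6]
grip_width: 0.116
gripper_force: 60.0
time: 12.18
tcp_pos: [580.1, 9.4, 139.1]
ee_rot: [-0.0, -0.063, 0.998, -0.0]
ft_force: [-0.3, 0.9, -1.5]
grip_width: 0.122
gripper_force: 60.0
time: 12.42
tcp_pos: [579.5, 14.3, 139.2]
ee_rot: [-0.0, -0.063, 0.998, 0.0]
ft_force: [-0.1, 0.7, -2.5]
grip_width: 0.123
gripper_force: 60.0
```

```bash
python3 -m handwheel '[[[5,0,2.5,0,0,0,0],[5,0,2.5,0,0,0,0],[5,0,2.5,0,0,0,0]]]';  python3 -m handwheel '[[[5,0,3,0,0,0,0],[5,0,3,0,0,0,0],[5,0,3,0,0,0,0],[5,0,3,0,0,0,0],[5,0,3,0,0,0,0]]]'; python3 -m handwheel '[[[5,0,3,0,0,0,0],[5,0,3,0,0,0,0],[5,0,3,0,0,0,0],[5,0,3,0,0,0,0],[5,0,3,0,0,0,0]]]'
```

```text
time: 12.8
tcp_pos: [578.5, 21.8, 139.1]
ee_rot: [-0.0, -0.062, 0.998, 0.0]
ft_force: [-0.3, -0.0, -1.6]
grip_width: 0.119
gripper_force: 60.0
time: 13.42
tcp_pos: [576.6, 36.7, 139.1]
ee_rot: [-0.0, -0.063, 0.998, 0.0]
ft_force: [0.1, -0.6, -1.6]
grip_width: 0.121
gripper_force: 60.0
time: 14.05
tcp_pos: [574.8, 51.6, 139.2]
ee_rot: [-0.0, -0.063, 0.998, 0.0]
ft_force: [-1.1, -0.7, -2.6]
grip_width: 0.123
gripper_force: 60.0
```

```bash
python3 -m handwheel '[[[5,0,3,0,0,0,0],[5,0,3,0,0,0,0],[5,0,3,0,0,0,0],[5,0,3,0,0,0,0],[5,0,3,0,0,0,0],[5,0,3,0,0,0,0]]]';  python3 -m handwheel '[[[5,0,3,0,0,0,0],[5,0,3,0,0,0,0],[5,0,3,0,0,0,0],[5,0,3,0,0,0,0],[5,0,3,0,0,0,0],[5,0,3,0,0,0,0]]]'; python3 -m handwheel '[[[5,0,3,0,0,0,0],[5,0,3,0,0,0,0],[5,0,3,0,0,0,0],[5,0,3,0,0,0,0],[5,0,3,0,0,0,0]]]'
```

```text
time: 14.8
tcp_pos: [572.5, 69.4, 139.2]
ee_rot: [-0.0, -0.062, 0.998, 0.0]
ft_force: [0.5, 0.0, -1.2]
grip_width: 0.123
gripper_force: 60.0
time: 15.55
tcp_pos: [570.3, 87.3, 139.1]
ee_rot: [-0.0, -0.063, 0.998, 0.0]
ft_force: [-0.4, 0.0, -2.0]
grip_width: 0.119
gripper_force: 60.0
time: 16.18
tcp_pos: [568.5, 102.2, 139.2]
ee_rot: [0.0, -0.062, 0.998, 0.0]
ft_force: [0.7, 0.1, -2.2]
grip_width: 0.122
gripper_force: 60.0
```

```bash
python3 -m handwheel '[[[5,0,3,0,0,0,0],[5,0,3,0,0,0,0],[5,0,3,0,0,0,0],[5,0,3,0,0,0,0],[5,0,3,0,0,0,0]]]';  for i in 1; do python3 -m handwheel '[[[5,0,2,0,0,0,0],[5,0,2,0,0,0,0]]]'; done; python3 -m handwheel '[[[5,0,2,0,0,0,0],[5,0,2,0,0,0,0]]]';python3 -m handwheel '[[[5,0,2,0,0,0,0],[5,0,2,0,0,0,0]]]'
```

```text
time: 16.8
tcp_pos: [566.6, 117.1, 139.2]
ee_rot: [0.0, -0.063, 0.998, 0.0]
ft_force: [0.3, 1.1, -1.6]
grip_width: 0.12
gripper_force: 60.0
time: 17.05
tcp_pos: [566.1, 120.9, 139.2]
ee_rot: [0.0, -0.062, 0.998, 0.0]
ft_force: [-0.1, 0.7, -1.4]
grip_width: 0.119
gripper_force: 60.0
time: 17.3
tcp_pos: [565.6, 124.8, 139.2]
ee_rot: [-0.0, -0.062, 0.998, -0.0]
ft_force: [0.3, -0.2, -1.1]
grip_width: 0.124
gripper_force: 60.0
time: 17.55
tcp_pos: [565.1, 128.9, 139.2]
ee_rot: [0.0, -0.063, 0.998, 0.0]
ft_force: [0.2, 0.7, -2.1]
grip_width: 0.122
gripper_force: 60.0
```

```bash
python3 -m handwheel '[[[5,0,2,0,0,0,0],[5,0,2,0,0,0,0]]]'; python3 -m handwheel '[[[5,0,2,0,0,0,0],[5,0,2,0,0,0,0]]]';python3 -m handwheel '[[[5,0,2,0,0,0,0],[5,0,2,0,0,0,0]]]'
```

```text
time: 17.8
tcp_pos: [564.5, 132.9, 139.2]
ee_rot: [-0.0, -0.063, 0.998, 0.0]
ft_force: [-0.3, -0.4, -2.6]
grip_width: 0.118
gripper_force: 60.0
time: 18.05
tcp_pos: [564.1, 136.9, 139.2]
ee_rot: [-0.0, -0.063, 0.998, 0.0]
ft_force: [-0.9, -0.6, -1.8]
grip_width: 0.119
gripper_force: 60.0
time: 18.3
tcp_pos: [563.6, 140.8, 139.2]
ee_rot: [-0.0, -0.063, 0.998, 0.0]
ft_force: [0.3, -0.1, -1.6]
grip_width: 0.122
gripper_force: 60.0
```

```bash
python3 -m handwheel '[[[5,0,2,0,0,0,0],[5,0,2,0,0,0,0]]]'; python3 -m handwheel '[[[5,0,2,0,0,0,0],[5,0,2,0,0,0,0]]]'
```

```text
time: 18.55
tcp_pos: [563.0, 144.8, 139.1]
ee_rot: [-0.0, -0.063, 0.998, 0.0]
ft_force: [-0.0, -0.9, -1.4]
grip_width: 0.122
gripper_force: 60.0
time: 18.8
tcp_pos: [562.6, 148.7, 139.2]
ee_rot: [-0.0, -0.063, 0.998, 0.0]
ft_force: [-0.7, -0.7, -1.4]
grip_width: 0.119
gripper_force: 60.0
```

```bash
python3 -m handwheel '[[[5,0,2,0,0,0,0],[5,0,2,0,0,0,0]]]'; python3 -m handwheel '[[[5,0,2,0,0,0,0],[5,0,2,0,0,0,0]]]'
```

```text
time: 19.05
tcp_pos: [562.1, 152.7, 139.2]
ee_rot: [0.0, -0.063, 0.998, 0.0]
ft_force: [0.2, 0.7, -2.4]
grip_width: 0.124
gripper_force: 60.0
time: 19.3
tcp_pos: [561.6, 155.5, 139.1]
ee_rot: [-0.0, -0.062, 0.998, -0.001]
ft_force: [0.1, -3.9, -1.7]
grip_width: 0.116
gripper_force: 60.0
```

Plunger contact (−4 N). Continue gently.

```bash
python3 -m handwheel '[[[5,0,1,0,0,0,0],[5,0,1,0,0,0,0],[5,0,1,0,0,0,0]]]'; python3 -m handwheel '[[[5,0,1,0,0,0,0],[5,0,1,0,0,0,0]]]'; python3 -m handwheel '[[[5,0,1,0,0,0,0],[5,0,1,0,0,0,0]]]'
```

```text
time: 19.68
tcp_pos: [561.2, 158.7, 139.1]
ee_rot: [-0.0, -0.062, 0.998, -0.0]
ft_force: [0.5, -4.7, -1.0]
grip_width: 0.12
gripper_force: 60.0
time: 19.92
tcp_pos: [560.8, 161.4, 139.1]
ee_rot: [-0.0, -0.062, 0.998, -0.0]
ft_force: [-0.6, -4.7, -1.5]
grip_width: 0.12
gripper_force: 60.0
time: 20.18
tcp_pos: [560.6, 163.6, 139.1]
ee_rot: [-0.0, -0.063, 0.998, 0.0]
ft_force: [-1.1, -4.7, -1.2]
grip_width: 0.122
gripper_force: 60.0
```

```bash
python3 -m handwheel '[[[5,0,0.6,0,0,0,0],[5,0,0.6,0,0,0,0]]]'; python3 -m handwheel '[[[5,0,0.6,0,0,0,0]]]'; python3 -m handwheel '[[[5,0,0.6,0,0,0,0]]]'
```

```text
time: 20.42
tcp_pos: [560.5, 164.8, 139.1]
ee_rot: [-0.0, -0.063, 0.998, 0.0]
ft_force: [-0.4, -4.1, -0.5]
grip_width: 0.118
gripper_force: 60.0
time: 20.55
tcp_pos: [560.4, 165.3, 139.1]
ee_rot: [-0.0, -0.063, 0.998, 0.0]
ft_force: [-1.3, -3.9, -1.1]
grip_width: 0.122
gripper_force: 60.0
time: 20.68
tcp_pos: [560.3, 165.9, 139.1]
ee_rot: [-0.0, -0.063, 0.998, -0.0]
ft_force: [-1.2, -5.1, -2.2]
grip_width: 0.123
gripper_force: 60.0
```

```bash
python3 -m handwheel '[[[5,0,0.6,0,0,0,0]]]'; python3 -m handwheel '[[[5,0,0.6,0,0,0,0]]]'; python3 -m handwheel '[[[5,0,0.6,0,0,0,0]]]'
```

```text
time: 20.8
tcp_pos: [560.2, 166.5, 139.1]
ee_rot: [-0.0, -0.063, 0.998, 0.0]
ft_force: [-1.3, -4.3, -1.9]
grip_width: 0.124
gripper_force: 60.0
time: 20.92
tcp_pos: [560.2, 167.1, 139.1]
ee_rot: [-0.0, -0.062, 0.998, 0.0]
ft_force: [-0.8, -3.9, -1.1]
grip_width: 0.12
gripper_force: 60.0
time: 21.05
tcp_pos: [560.1, 167.6, 139.1]
ee_rot: [-0.0, -0.062, 0.998, -0.0]
ft_force: [-0.1, -5.2, -0.7]
grip_width: 0.122
gripper_force: 60.0
```

```bash
python3 -m handwheel '[[[5,0,0.6,0,0,0,0]]]'; python3 -m handwheel '[[[5,0,0.6,0,0,0,0]]]'; python3 -m handwheel '[[[5,0,0.5,0,0,0,0]]]'
```

```text
time: 21.18
tcp_pos: [560.1, 167.7, 139.1]
ee_rot: [-0.0, -0.062, 0.998, -0.0]
ft_force: [-0.8, -6.3, -1.5]
grip_width: 0.122
gripper_force: 60.0
time: 21.3
tcp_pos: [560.0, 167.8, 139.1]
ee_rot: [-0.0, -0.062, 0.998, -0.001]
ft_force: [-0.7, -5.2, -0.6]
grip_width: 0.122
gripper_force: 60.0
time: 21.42
tcp_pos: [560.0, 168.0, 139.1]
ee_rot: [-0.0, -0.062, 0.998, -0.001]
ft_force: [-0.3, -7.6, -1.0]
grip_width: 0.118
gripper_force: 60.1
```

```bash
python3 -m handwheel '[[[5,0,0.5,0,0,0,0]]]'; python3 -m handwheel '[[[5,0,0.5,0,0,0,0]]]'; python3 -m handwheel '[[[5,0,0.5,0,0,0,0],[5,0,0,0,0,0,0],[5,0,0,0,0,0,0]]]'
```

```text
time: 21.55
tcp_pos: [560.0, 168.0, 139.1]
ee_rot: [-0.0, -0.062, 0.998, -0.001]
ft_force: [-0.8, -7.7, 0.0]
grip_width: 0.121
gripper_force: 60.1
time: 21.68
tcp_pos: [559.9, 168.2, 139.1]
ee_rot: [-0.0, -0.062, 0.998, -0.001]
ft_force: [-0.3, -8.6, -0.3]
grip_width: 0.123
gripper_force: 60.1
time: 22.05
tcp_pos: [559.8, 168.2, 139.1]
ee_rot: [-0.0, -0.061, 0.998, -0.001]
ft_force: [-1.3, -8.4, -0.3]
grip_width: 0.121
gripper_force: 60.1
```

```bash
python3 -m handwheel '[[[5,0,-1,0,0,0,0],[5,0,-1,0,0,0,0],[5,0,0,0,0,0,0]]]'; python3 -m handwheel '[[[5,0,0,0.4,0,0,0],[5,0,0,0.4,0,0,0],[5,0,0,0,0,0,0]]]'; python3 -m handwheel '[[[5,0,0,0.4,0,0,0],[5,0,0,0,0,0,0]]]'
```

```text
time: 22.42
tcp_pos: [560.0, 167.8, 139.1]
ee_rot: [-0.0, -0.062, 0.998, -0.001]
ft_force: [-1.3, -6.1, -0.8]
grip_width: 0.122
gripper_force: 60.0
time: 22.8
tcp_pos: [560.2, 167.8, 138.5]
ee_rot: [0.0, -0.062, 0.998, -0.001]
ft_force: [-0.0, -6.2, -0.1]
grip_width: 0.119
gripper_force: 60.0
time: 23.05
tcp_pos: [560.3, 167.8, 138.2]
ee_rot: [0.0, -0.062, 0.998, -0.0]
ft_force: [-0.4, -6.2, 0.3]
grip_width: 0.117
gripper_force: 60.0
```

```bash
python3 -m handwheel '[[[5,0,-0.8,0,0,0,0],[5,0,0,0,0,0,0]]]'; python3 -m handwheel '[[[5,0,0,0.4,0,0,0],[5,0,0,0,0,0,0]]]'; python3 -m handwheel '[[[5,0,-0.6,0.4,0,0,0],[5,0,0,0,0,0,0]]]'
```

```text
time: 23.3
tcp_pos: [560.4, 167.7, 138.2]
ee_rot: [0.0, -0.062, 0.998, -0.0]
ft_force: [-1.0, -4.6, 0.5]
grip_width: 0.12
gripper_force: 60.0
time: 23.55
tcp_pos: [560.4, 167.7, 138.0]
ee_rot: [0.0, -0.062, 0.998, -0.0]
ft_force: [-1.1, -5.6, 1.8]
grip_width: 0.123
gripper_force: 60.0
time: 23.8
tcp_pos: [560.4, 167.6, 137.9]
ee_rot: [0.0, -0.062, 0.998, 0.0]
ft_force: [-2.2, -4.3, 3.8]
grip_width: 0.125
gripper_force: 60.0
```

```bash
python3 -m handwheel '[[[5,0,-0.6,-0.4,0,0,0],[5,0,-0.4,0,0,0,0],[5,0,0,0,0,0,0]]]'; python3 -m handwheel '[[[5,0,0,0,0,0,0],[5,0,0,0,0,0,0],[5,0,0,0,0,0,0]]]' 20; python3 -m handwheel '[[[5,0,0,0,0,0,0],[5,0,0,0,0,0,0],[5,0,0,0,0,0,0]]]' 4
```

```text
time: 24.18
tcp_pos: [560.5, 167.2, 137.9]
ee_rot: [0.0, -0.063, 0.998, 0.0]
ft_force: [-1.5, -2.5, 3.1]
grip_width: 0.124
gripper_force: 60.0
time: 24.55
tcp_pos: [560.5, 167.1, 137.7]
ee_rot: [0.0, -0.063, 0.998, 0.0]
ft_force: [-1.5, -0.9, 2.1]
grip_width: 0.126
gripper_force: 20.0
time: 24.92
tcp_pos: [560.5, 166.9, 137.5]
ee_rot: [0.0, -0.063, 0.998, 0.0]
ft_force: [0.7, 0.0, 1.0]
grip_width: 0.127
gripper_force: 4.0
```

```bash
python3 -m handwheel '[[[14,0,0,0,0,0,0],[16,0,0,0,0,0,0],[20,0,0,0,0,0,0],[26,0,0,0,0,0,0],[34,0,0,0,0,0,0],[40,0,0,0,0,0,0],[40,0,0,0,0,0,0],[40,0,0,0,0,0,0]]]' ; python3 -m handwheel '[[[40,0,0,-8,0,0,0],[40,0,0,-15,0,0,0],[40,0,0,-20,0,0,0],[40,0,0,-25,0,0,0],[40,0,0,-25,0,0,0],[40,0,0,-20,0,0,0],[40,0,0,0,0,0,0],[40,0,0,0,0,0,0]]]'; python3 - <<'E'
from look import *
look("w5");p,d=robot.camera("scene");cv2.imwrite("pics/s5.png",cv2.resize(p[80:280,130:400,::-1],None,fx=2.8,fy=2.8))
W=cloud(d,robot.camera_model("scene"));h,s,v=cv2.split(cv2.cvtColor(p,cv2.COLOR_RGB2HSV))
a=np.radians(7.1);R=np.array([[np.cos(a),-np.sin(a)],[np.sin(a),np.cos(a)]]);Q=W[...,:2]@R
y=(h>18)&(h<35)&(s>120)&(v>80)&(W[...,2]>80)&(W[...,2]<170)&(W[...,0]<620)&(W[...,0]>500);print("tab",y.sum(),np.percentile(Q[y],[5,95],axis=0).round(1).tolist(),np.percentile(W[y][:,2],[5,99]))
E
```

```text
time: 25.92
tcp_pos: [560.3, 166.5, 137.5]
ee_rot: [-0.0, -0.063, 0.998, 0.0]
ft_force: [0.2, 0.3, 0.2]
grip_width: 0.421
gripper_force: 0.0
time: 26.92
tcp_pos: [560.0, 166.4, 250.4]
ee_rot: [-0.0, -0.063, 0.998, -0.0]
ft_force: [-0.6, -0.1, -0.3]
grip_width: 0.425
gripper_force: 0.0
t 26.925 tcp [560.  166.4 250.4] [-2.00e-04 -6.26e-02  9.98e-01 -0.00e+00] cam [483. 157. 426.] axis [ 0.27  0.03 -0.96] f 266.7192681627135
tab 249 [[559.3, 86.4], [584.9, 95.8]] [ 85.21322476 148.03727595]
```

View pics/s5.png

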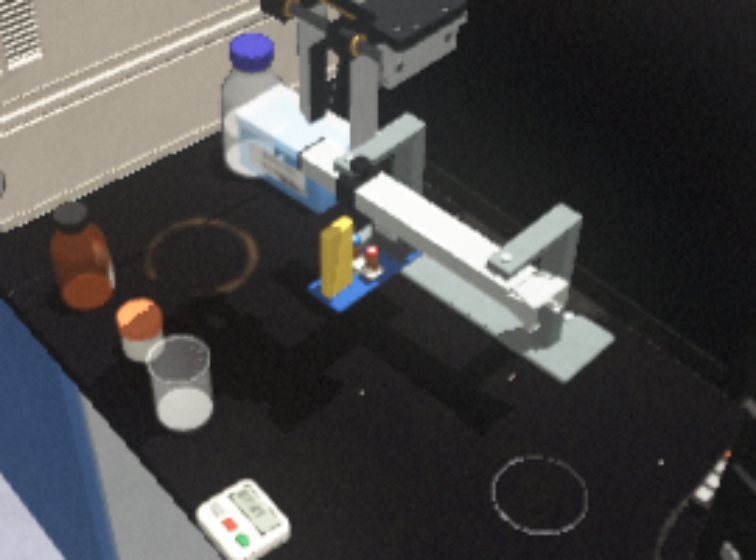

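View pics/w5.png

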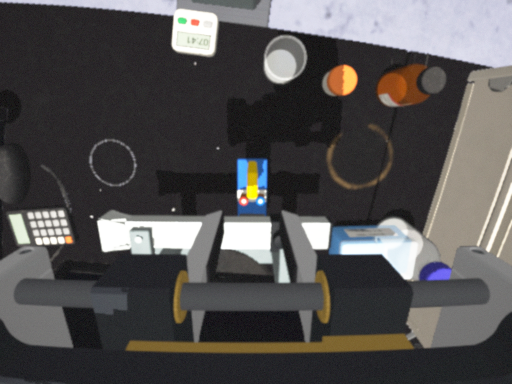

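The carrier hangs upright and free in the rail at (340,260) in the scene crop and (252,185) in the wrist view, beside the saddle. The open fingers are clear above it and the bystanders have not moved.

```bash
python3 -c "
from cell import robot
print(robot.hand_in())"
```

```text
the job is handed in; nothing more can be done
None
```

I handed the job in at about 27 s: the carrier pushed the plunger until it stalled on the stop (at most about 9 N read at the wrist) and now hangs upright and released in the rail; the bystanders look undisturbed, but plunger travel was judged by feel only and no verdict came back.

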